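# Weigh out a pair of shaft collars with the trip hopper and close the carton

## Robot

A 7-joint arm with a two-finger parallel gripper is mounted at the origin on a cart in front of the work surface, level with it; the furniture and walls round the work are solid. World frame = base frame: x ahead of the robot, y to its left, z up, the work surface at z = 0. Lengths are in m, angles in rad, forces in N, time in s.
With the tool pointing down it reaches from about 0.4 to 0.85 m from the base axis. Payload 10.4 kg.
Tool frame: the origin (TCP) lies where the fingers leave the gripper's body, on its centre line; the fingertips stand 70 mm ahead of it and the grasp point (between the pads) lies r.grip_depth ahead of it (r.grip_depth is the distance from the TCP to the grasp point, in m); z points along the fingers, y is the direction in which the jaws open and shut (so a half turn about z gives the same grasp; the last joint's range is limited). The gripper opens to 87 mm and grips with 3 to 60 N. Pads are 19 mm wide; open, the fingers measure 117 mm over their backs; the gripper's body (75 mm by 190 mm) begins 51 mm behind the grasp point.
Start: joints at [1.203, 0.332, -0.065, 1.46, 0.022, 1.35, -0.088], TCP at [0.211, -0.588, 0.292] pointing down, gripper open.
Joint ranges: [-2.6, 2.6], [-0.5, 2.12], [-1.47, 1.34], [0.16, 2.42], [-1.27, 4.41], [0.06, 2.06], [-2.6, 2.6]. Speed limits (rad/s): [2.22, 2.22, 2.79, 2.79, 3.14, 3.14, 3.14].

## Interface

Orientations are given as a unit quaternion [x, y, z, w].
In Python, from bench import monitor, viewer, workorder, nets, r gives the robot as it stands.
- The arm moves only by the tool drive_tool, never from a script. Its argument "plan" is a list of rows, each an object of numbers: "rx", "ry", "rz": the turn, a rotation vector about the tool's x, y, z in units of 360 degrees (1.0 is 360 degrees); "x", "y", "z": the shift along the tool's x, y, z in units of 1000 mm (1.0 is 1000 mm); "fingers": the opening, from 0 (shut) to 1 (fully open). In form: [{"rx": .., "ry": .., "rz": .., "x": .., "y": .., "z": .., "fingers": ..}, ...]. A call has 1 to 12 rows; each row is the pose to reach, as a shift and turn from the pose commanded when the call began, along the tool's axes at that moment, turning the shorter way round; what a row does not reach only later rows make up. A row lasts 1/8 s, in which the tool goes at most 62.5 mm and 10.7 degrees, less where a joint would pass 70% of its speed; a pose out of reach is approached as far as the arm can. A call with a number of a shift or a turn outside -1 to 1 is refused whole. A call with a gripper value outside its range is refused whole. The fingers move at their own pace and stop on an object; "squeeze" is the grip in N (left out, the last holds). Time passes only in rows, so rows that repeat a pose let the fingers close. It gives the time, the measured TCP pose, the force and the opening at its end, in the units of the state.
- monitor.read_state(): the state, without advancing time (a new reading comes with each control period).
- viewer.camera(name): name is "side" or "top"; returns a dict with "color" (384x512x3 uint8, red, green, blue), "depth" (384x512 float32, m along the optical axis (not along the pixel's ray), 0 where there is no reading), "camera_matrix" (3x3 intrinsics, pixels), "xyz" and "rotation" of the camera in the world. Camera axes: x right, y down, z forward; pixel columns grow to the right and rows downward; lengths in m; the calibration is good to about 2 mm. A picture is of the moment at which its call begins.
- workorder.close_job(): hands the job in, once; it reports no verdict.
Trained networks look in the newest picture that a camera, given by its name, has taken for a name from the list of things; names that differ only in an ending like _2 or _b are one class to them, and where a whole thing is asked for, a point or a joint stands for the part that bears it (a point fixed in the world has none). Each returns a list of dicts, best first, with "confidence" (0 to 1); they miss things now and then, are a little off and sometimes report something else, mostly with a low value. They report only what shows in the picture. A call takes as long as a camera call. They do not tell look-alikes from the thing itself.
- nets.find_in(label, camera): "centre" ([x, y, z] in m, in world coordinates, good to about 4 mm: the middle of the surface that is visible of it).
- nets.regions_of(label, camera): "region" (384x512 bool, what is visible of it).
The state is a dict: "time": time; "joint_positions": joint angles; "joint_vel": joint speeds; "joint_torque": joint torques, N m; "ee_pos": TCP position; "eef_rot": TCP orientation; "ft_force": force on the tool from outside, world axes, zero at the start; "torque": the same for the moment, N m; "width": finger opening in m.
Only numpy, scipy, OpenCV 4.12 (cv2) and the standard library are available. Lean on these libraries where they do the work, as an engineer would, in place of code of your own. Each camera call takes 0.05 s, during which the arm holds its last target.

## Task

Lay the two dark steel shaft collars, one after the other, in the blue bucket of the trip hopper, so that the weight of the pair tips it by itself and it empties both into the carton. Then swing the bucket back upright with the red-gripped bar on its tail so that it stays there, and close the carton: first the flap on the far side, then the near flap with the pale strip over it, both flat. Leave the other things on the table where they stand.

Things in the scene. Friction and masses are not known exactly. Their poses are not given: they have to be found in the camera images.
- collar_0_center (a point): dark steel shaft collar lying flat on the table: ring 44 mm across, 14 mm high, about 0.1 kg; this point is its centre, 7 mm above its underside. Its twin is collar_1.
- collar_1_center (a point): the other, identical shaft collar; its centre, 7 mm above its underside
- collar_0: the collar as a body (origin at the centre of its underside)
- collar_1: the other collar as a body
- hopper: grey stand of the trip hopper with carton tray, fixed to the table; origin on the table under the middle of the pivot axis. Its x axis runs along the pivot axis, away from the robot (yaw within 0.2 rad of 0); the bucket tips toward its -y side, where the carton stands; the tail points to +y. Uprights at x = -86 and +86 mm, 228 mm high; 190 mm wide along x
- beam_hinge (a point): fixed point on the pivot axis midway between the uprights, 205 mm above the table, axes as the hopper's
- tip (a joint): angle of the see-saw beam carrying bucket and tail: 0 = bucket upright, tail on its rest post; grows as the bucket tips toward the carton; 1.70 = stop. Damped (0.035 N m s), no spring. Empty, it falls back upright below about 0.8 rad and over to the tipped stop above; with one collar it stays upright but tips if nudged past about 0.2 rad; two collars tip it, in one to two seconds
- tipper: see-saw beam with the blue sheet-steel bucket, open on top, and the tail; origin on the pivot axis, axes as the hopper's when upright. Inside 138 mm long (x). From the pivot toward -y: upright back wall at 12 mm, flat floor from 12 to 72 mm, front wall sloping up at 42 degrees to a lip at 120 mm. Upright, its floor is 213 mm above the table, the rim 269 mm, the lip 254 mm
- bucket_in (a point): centre of the bucket's flat floor (42 mm from the pivot axis toward -y, 8 mm above it), turns with the bucket; upright, collars are laid here, 213 mm above the table
- tail_bar (a point): middle of the tail's cross bar, 100 mm from the pivot axis, moves with the beam. Bar 114 mm long along the pivot axis, 12 mm thick; 15 mm thick red grips, 40 mm long, centred 37 mm either side of the beam (26 mm wide). Upright it is 206 mm above the table; fully tipped 304 mm, 14 mm from the pivot toward -y; it is swung back toward +y and down with a few newtons
- carton_in (a point): centre of the inner floor of the cardboard carton, 10 mm above the table, axes as the hopper's. The carton is fixed in its tray, 164 mm (x) by 190 mm (y) outside, walls 4 mm, rim 81 mm above the table; its centre is 119 mm from the pivot axis toward -y, so half of it lies under the upright bucket
- far_flap (a joint): angle of the carton flap on the far (+x) side: 0 = closed flat, 1.57 = upright, more = leaning outward (as it starts). Crease friction of about 0.035 N m keeps the flap where it is put. 95 mm from crease to free edge, 186 mm long (y), 4 mm thick
- far_flap_hinge (a point): fixed point on the crease of the far flap, 60 mm from the flap's middle toward -y, 83 mm above the table (well clear of the upright bucket's lip: push the flaps at this end)
- far_flap_edge (a point): point on the far flap's free edge, 95 mm from the crease point far_flap_hinge, same end; moves with the flap
- near_flap (a joint): the same for the flap on the near (-x) side, which has a pale paper strip along its free edge and closes on top of the far flap, overlapping it
- near_flap_hinge (a point): fixed point on the crease of the near flap, 60 mm from the flap's middle toward -y, 87 mm above the table
- near_flap_edge (a point): point on the near flap's free edge, 95 mm from near_flap_hinge, same end; moves with the flap
- bearing: white and black ball bearing, 52 mm across, 15 mm high, a bystander, origin at its underside
- vial_a: white pin vial, 37 mm across, 75 mm high, a bystander, origin at its underside
- vial_b: blue pin vial, 37 mm across, 75 mm high, a bystander, origin at its underside
- marker: white marker pen with black cap, 112 mm long, 18 mm thick, a bystander, origin at its underside
- chuck_key: steel T-shaped chuck key, 64 x 62 x 18 mm, a bystander, origin at its underside
- oil: oil bottle with red nozzle, 50 mm across, 142 mm high, a bystander, origin at its underside
Mind the look-alikes: they are no part of the job. What is shaped like the collar_1 but turquoise is not meant. Leave any turquoise look-alike of the collar_0 alone.

How it is judged:
On the way, in this order (a step that is already met when the one before it is completed fails the run):
1. one collar lies in the bucket, let go, the bucket still upright and the other collar not in it (value of joint tip below 0.12 rad and (((x of collar_0_center in the frame of bucket_in between -0.07 and 0.07 m and y of collar_0_center in the frame of bucket_in between -0.07 and 0.03 m and z of collar_0_center in the frame of bucket_in between 0 and 0.05 m) and contact force between the fingers and collar_0 below 0.2 N and not (x of collar_1_center in the frame of bucket_in between -0.07 and 0.07 m and y of collar_1_center in the frame of bucket_in between -0.07 and 0.03 m and z of collar_1_center in the frame of bucket_in between 0 and 0.05 m)) or ((x of collar_1_center in the frame of bucket_in between -0.07 and 0.07 m and y of collar_1_center in the frame of bucket_in between -0.07 and 0.03 m and z of collar_1_center in the frame of bucket_in between 0 and 0.05 m) and contact force between the fingers and collar_1 below 0.2 N and not (x of collar_0_center in the frame of bucket_in between -0.07 and 0.07 m and y of collar_0_center in the frame of bucket_in between -0.07 and 0.03 m and z of collar_0_center in the frame of bucket_in between 0 and 0.05 m)))), for 0.2 s.
2. both collars lie in the bucket, let go, with the robot clear of the bucket, before it has tipped far (value of joint tip below 0.6 rad and x of collar_0_center in the frame of bucket_in between -0.07 and 0.07 m and y of collar_0_center in the frame of bucket_in between -0.07 and 0.03 m and z of collar_0_center in the frame of bucket_in between 0 and 0.05 m and x of collar_1_center in the frame of bucket_in between -0.07 and 0.07 m and y of collar_1_center in the frame of bucket_in between -0.07 and 0.03 m and z of collar_1_center in the frame of bucket_in between 0 and 0.05 m and contact force between the fingers and collar_0 below 0.2 N and contact force between the fingers and collar_1 below 0.2 N and contact force between each of the arm, the fingers and tipper below 0.5 N).
3. the bucket has tipped fully and both collars lie in the carton (value of joint tip above 1.5 rad and x of collar_0_center in the frame of carton_in between -0.078 and 0.078 m and y of collar_0_center in the frame of carton_in between -0.091 and 0.091 m and z of collar_0_center in the frame of carton_in between -0.002 and 0.05 m and x of collar_1_center in the frame of carton_in between -0.078 and 0.078 m and y of collar_1_center in the frame of carton_in between -0.091 and 0.091 m and z of collar_1_center in the frame of carton_in between -0.002 and 0.05 m), for 0.1 s.
4. the bucket is back upright (value of joint tip below 0.08 rad and x of collar_0_center in the frame of carton_in between -0.078 and 0.078 m and y of collar_0_center in the frame of carton_in between -0.091 and 0.091 m and z of collar_0_center in the frame of carton_in between -0.002 and 0.05 m and x of collar_1_center in the frame of carton_in between -0.078 and 0.078 m and y of collar_1_center in the frame of carton_in between -0.091 and 0.091 m and z of collar_1_center in the frame of carton_in between -0.002 and 0.05 m), for 0.2 s.
5. the far flap is closed while the near flap is still open (value of joint far_flap below 0.15 rad and value of joint near_flap above 0.7 rad), for 0.05 s.
At the end, for the whole second after the job is handed in: Both collars lie in the carton, the bucket stands upright at rest (beam below 0.08 rad), and both carton flaps are closed to within 0.15 rad, the near one over the far one (all of step 4 and velocity of joint tip between -0.1 and 0.1 rad/s and value of joint each of far_flap, near_flap below 0.15 rad); the robot touches nothing.
It fails at once if a bystander is moved by more than 30 mm (distance of any of bearing, vial_a, vial_b, marker, chuck_key, oil from where it was at the start of the episode above 0.03 m).
It also fails if it takes over 72 s, if anything falls off the work surface, if the arm or the gripper's body presses on something with over 40 N, if the wrist force passes 120 N, or if a joint passes its speed limit or range.

## Working session

There is one attempt and no reset: what is moved stays moved. The work goes in short steps, Python scripts to look and compute and a tool call to move; the robot and the scene stay as the last step left them, time stands still between calls to the robot, and variables do not carry over. Pictures are saved under pics/ and viewed, and the job is handed in when it is done.

Besides the shell and the picture viewer there is one more tool, called after "Request:" as name([rows], argument=value, ...), one row to a line, values as JSON. drive_tool: Moves the arm, as the interface text tells. Its arguments: {"type":"object","properties":{"plan":{"type":"array","items":{"type":"object","properties":{"rx":{"type":"number","minimum":-1,"maximum":1},"ry":{"type":"number","minimum":-1,"maximum":1},"rz":{"type":"number","minimum":-1,"maximum":1},"x":{"type":"number","minimum":-1,"maximum":1},"y":{"type":"number","minimum":-1,"maximum":1},"z":{"type":"number","minimum":-1,"maximum":1},"fingers":{"type":"number"}}}},"squeeze":{"type":"number"}},"required":["plan"]}

```bash
ls; mkdir -p pics
cat > h.py <<'E'
import numpy as np, cv2
from bench import monitor, viewer, workorder, nets, r
from scipy.spatial.transform import Rotation as R
def snap(name,fn,crop=None,scale=1):
    c=viewer.camera(name); im=c["color"][:,:,::-1].copy()
    if crop: x0,y0,x1,y1=crop; im=im[y0:y1,x0:x1]
    if scale!=1: im=cv2.resize(im,None,fx=scale,fy=scale,interpolation=cv2.INTER_CUBIC)
    cv2.imwrite("pics/"+fn,im); return c
def world(c,u,v,d=None):
    K=np.array(c["camera_matrix"]); d=c["depth"][int(v),int(u)] if d is None else d
    p=np.array([(u-K[0,2])/K[0,0]*d,(v-K[1,2])/K[1,1]*d,d])
    Rm=np.array(c["rotation"]); Rm=Rm if Rm.shape==(3,3) else R.from_quat(Rm).as_matrix()
    return Rm@p+np.array(c["xyz"])
def cloud(c):
    K=np.array(c["camera_matrix"]);d=c["depth"];v,u=np.mgrid[:384,:512]
    p=np.stack([(u-K[0,2])/K[0,0]*d,(v-K[1,2])/K[1,1]*d,d],-1)
    Rm=np.array(c["rotation"]); Rm=Rm if Rm.shape==(3,3) else R.from_quat(Rm).as_matrix()
    return p@Rm.T+np.array(c["xyz"])
def proj(c,P):
    K=np.array(c["camera_matrix"]);Rm=np.array(c["rotation"])
    Rm=Rm if Rm.shape==(3,3) else R.from_quat(Rm).as_matrix()
    p=Rm.T@(np.array(P)-np.array(c["xyz"])); return (K@p/p[2])[:2]
def st():
    s=monitor.read_state(); return s
E
python3 - <<'E'
from h import *
s=st(); print(s, r.grip_depth)
for n in("side","top"):
    c=snap(n,n+"0.png"); print(n,c["xyz"],c["rotation"],c["camera_matrix"])
    for l in["collar_0_center","hopper","tipper","bucket_in","tail_bar","far_flap_edge","near_flap_edge","carton_in","bearing","marker","oil","vial_a","chuck_key"]:
        try:
            print(n,l,[(np.round(d["centre"],3).tolist(),round(float(d["confidence"]),2),proj(c,d["centre"]).astype(int).tolist()) for d in nets.find_in(l,n)[:4]])
        except Exception as e: print(l,e)
E
```

```text
pics
{'time': 0.0, 'joint_positions': array([ 1.2033893 ,  0.33288614, -0.06470433,  1.46096636,  0.02159861,
        1.34988855, -0.08853456]), 'joint_vel': array([ 0.00078268,  0.00049929, -0.00052056,  0.00108035,  0.00157002,
        0.00159442, -0.00101225]), 'joint_torque': array([-6.31694493e-04, -6.23238516e+01,  2.45758990e-02, -3.89898670e+01,
       -6.13747467e-02,  3.94173351e-02,  1.39974973e-04]), 'ee_pos': array([ 0.21116065, -0.5879345 ,  0.29143301]), 'eef_rot': array([ 9.85175823e-01,  1.71546116e-01, -1.56496736e-04, -7.09392384e-04]), 'ft_force': array([ 0.06612006, -0.18531121,  0.6208104 ]), 'torque': array([-0.02901447,  0.01993867, -0.03939093]), 'width': 0.08720673116023216} 0.051
side [ 0.48597882 -1.26222318  1.03474136] [ 0.89037262 -0.02249022  0.0154645  -0.45441351] [[446.91652802   0.         253.01781773]
 [  0.         446.91652802 191.45463579]
 [  0.           0.           1.        ]]
side collar_0_center [([0.406, -0.195, 0.014], 0.51, [208, 253]), ([0.456, -0.275, 0.013], 0.42, [223, 271]), ([0.423, -0.435, 0.015], 0.26, [212, 312])]
side hoppe
[... 1216 characters left out ...]
[223, 192])]
top tail_bar [([0.552, 0.098, 0.209], 0.77, [224, 193]), ([0.507, 0.403, 0.077], 0.57, [136, 208])]
top far_flap_edge [([0.649, 0.005, 0.146], 0.86, [254, 165])]
top near_flap_edge [([0.456, 0.024, 0.16], 0.96, [248, 224]), ([0.558, -0.423, 0.076], 0.63, [379, 195])]
top carton_in [([0.551, 0.08, 0.158], 0.78, [231, 194])]
top bearing [([0.718, -0.249, 0.013], 0.58, [325, 151])]
top marker [([0.419, -0.425, 0.016], 0.51, [375, 235])]
top oil [([0.567, 0.379, 0.086], 0.5, [143, 190])]
top vial_a [([0.65, 0.006, 0.145], 0.66, [254, 165]), ([0.558, -0.423, 0.076], 0.61, [379, 195]), ([0.507, 0.403, 0.078], 0.54, [136, 208])]
top chuck_key [([0.411, 0.352, 0.013], 0.59, [155, 236])]
```

View pics/side0.png

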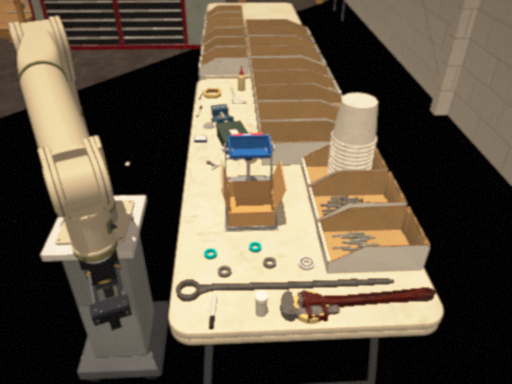

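View pics/top0.png

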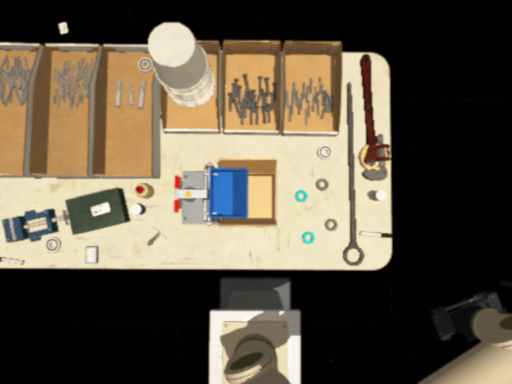

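Side view: dark rings at (224,271) and (270,263), turquoise ones at (210,254) and (255,247), bearing at (306,263). Top view: dark rings at (322,184) and (331,225), turquoise at (301,196) and (308,237), bearing at (324,152). I choose the dark ones and check them in a close crop.

Run:
```python
from h import *
c=snap("top","c1.png",(280,130,400,260),4)
P=cloud(c); im=c["color"].astype(int)
def ring(u,v,n=12):
    sub=P[v-n:v+n,u-n:u+n].reshape(-1,3); col=im[v-n:v+n,u-n:u+n].reshape(-1,3)
    m=(sub[:,2]>0.008)&(sub[:,2]<0.03)
    q=sub[m]
    (cc,rad)=cv2.minEnclosingCircle(q[:,:2].astype(np.float32)); print((u,v),m.sum(),np.round(cc,4),round(rad,4),q.mean(0).round(4),col[m].mean(0).round())
for a in[(322,184),(331,225),(301,196),(308,237),(324,152)]: ring(*a)
cv2.imwrite("pics/hop.png",cv2.resize(c["color"][140:250,155:300,::-1],None,fx=5,fy=5,interpolation=cv2.INTER_CUBIC))
s=viewer.camera("side")
cv2.imwrite("pics/hops.png",cv2.resize(s["color"][120:240,190:310,::-1],None,fx=5,fy=5,interpolation=cv2.INTER_CUBIC))
```

```text
(322, 184) 87 [ 0.6063 -0.2485] 0.0328 [ 0.6015 -0.2389  0.014 ] [162. 149. 127.]
(331, 225) 87 [ 0.456  -0.2706] 0.0222 [ 0.4566 -0.2699  0.0135] [163. 150. 129.]
(301, 196) 84 [ 0.5626 -0.152 ] 0.0331 [ 0.5584 -0.1625  0.0127] [ 97. 218. 197.]
(308, 237) 89 [ 0.4035 -0.1966] 0.0319 [ 0.4099 -0.1882  0.013 ] [ 99. 220. 201.]
(324, 152) 138 [ 0.7193 -0.2468] 0.0264 [ 0.7187 -0.2472  0.0136] [210. 200. 183.]
```

View pics/c1.png

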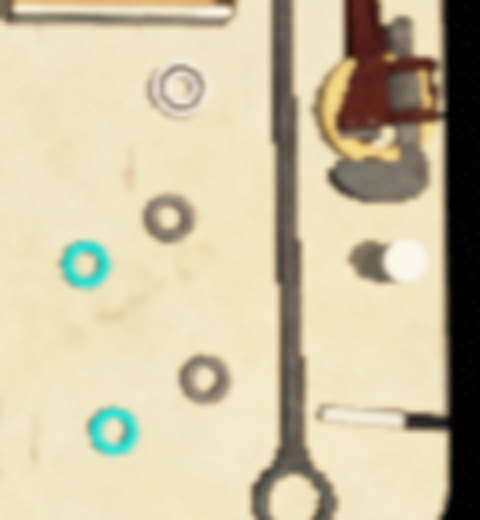

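View pics/hop.png

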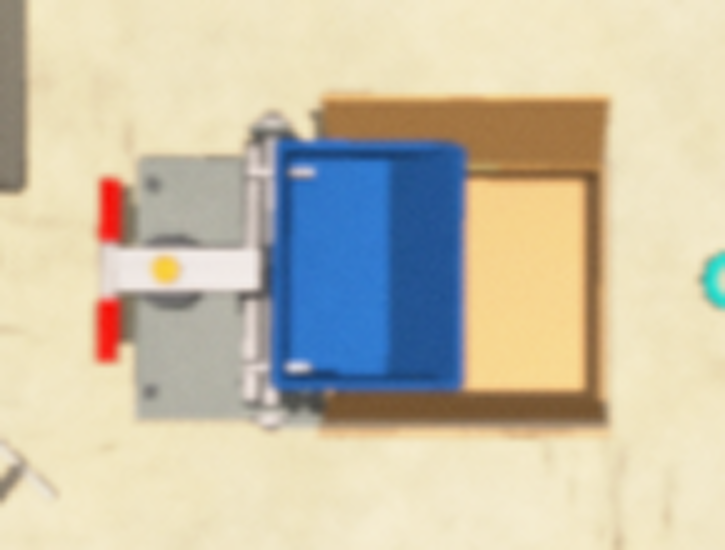

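View pics/hops.png

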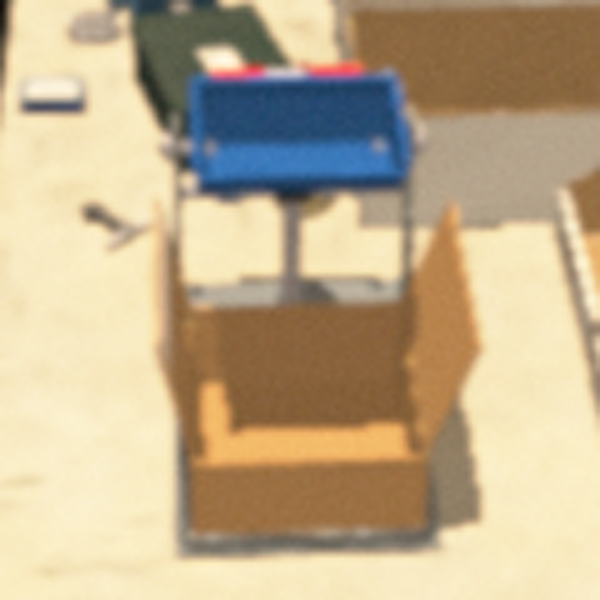

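The crop confirms it: the grey steel rings are at top (322,184) and (331,225), and the turquoise ones and the bearing are clearly different. Next, the hopper pose.

Run:
```python
from h import *
for name in("top","side"):
    c=viewer.camera(name);P=cloud(c);im=c["color"].astype(int)
    r_,g,b=im[...,0],im[...,1],im[...,2]
    box=(P[...,0]>.4)&(P[...,0]<.75)&(P[...,1]>-.1)&(P[...,1]<.28)
    red=(r_>150)&(g<70)&(b<70)&box
    q=P[red]; print(name,"red",len(q),q.mean(0).round(4),q.min(0).round(3),q.max(0).round(3))
    qq=q[:,:2]-q[:,:2].mean(0);w,v=np.linalg.eigh(qq.T@qq);print("dir",v[:,1],np.arctan2(v[1,1],v[0,1]))
    blue=(b>r_+60)&(b>80)&box
    q=P[blue];print("blue",len(q),q.min(0).round(3),q.max(0).round(3))
    q2=q[(q[:,2]>.258)];print("rim",len(q2),cv2.minAreaRect(q2[:,:2].astype(np.float32)))
    fl=q[(abs(q[:,2]-.213)<.004)];print("floor",len(fl),fl.mean(0),cv2.minAreaRect(fl[:,:2].astype(np.float32)))
    fl=q[(q[:,2]>.21)];print("all",len(fl),cv2.minAreaRect(fl[:,:2].astype(np.float32)))
    br=(r_>g+15)&(g>b+20)&box&~red
    for z0,z1 in((.004,.02),(.075,.09),(.09,.12),(.12,.2)):
        q=P[br&(P[...,2]>z0)&(P[...,2]<z1)]
        if len(q)>5: print("carton",z0,len(q),q.mean(0).round(3),q.min(0).round(3),q.max(0).round(3),cv2.minAreaRect(q[:,:2].astype(np.float32)))
```

```text
top red 75 [0.5486 0.2439 0.2121] [0.497 0.239 0.206] [0.604 0.249 0.22 ]
dir [-1.00000000e+00 -2.22486852e-06] -3.1415904287212717
blue 1838 [0.474 0.003 0.204] [0.624 0.145 1.464]
rim 238 ((0.548663318157196, 0.06997258216142654), (0.15216806530952454, 0.13200649619102478), 0.9690560102462769)
floor 836 [0.5520688  0.10086218 0.21288835] ((0.5519239902496338, 0.10486668348312378), (0.1330544501543045, 0.08019781857728958), 0.7037667036056519)
all 1679 ((0.5492866635322571, 0.07322657108306885), (0.14401337504386902, 0.14835818111896515), 88.87361145019531)
carton 0.004 1125 [ 0.55  -0.015  0.01 ] [ 0.452 -0.071  0.004] [0.694 0.271 0.018] ((0.5712165832519531, 0.09847357124090195), (0.22918741405010223, 0.3534712493419647), 6.3812947273254395)
carton 0.075 90 [ 0.583 -0.047  0.083] [ 0.471 -0.069  0.075] [0.634 0.118 0.09 ] ((0.553522527217865, 0.023873336613178253), (0.1865004599094391, 0.16229014098644257), 89.42568969726562)
carton 0.09 233 [0.559 0.001 0.106] [ 0.467 -0.067  0.09 ] [0.644 0.116 0.12 ] ((0.5556254982948303, 0.02486444264650345), (0.17677675187587738, 0.18301767110824585), 0.31679585576057434)
carton 0.12 843 [0.574 0.024 0.154] [ 0.448 -0.067  0.12 ] [0.667 0.119 0.185] ((0.5576546788215637, 0.02583874762058258), (0.2176390439271927, 0.18538782000541687), 0.4562646150588989)<stdin>:7: RuntimeWarning: Mean of empty slice.
  ret = um.true_divide(
Traceback (most recent call last):
ValueError: zero-size array to reduction operation minimum which has no identity
```

Hopper pose: pivot at about (0.551, 0.144), yaw about 0.01 rad. The floor centre (y 0.102), carton (y 0.025) and tail bar (y 0.244) all agree with the given sizes. First I go above the nearer dark collar B (0.457, -0.270), turning the jaws along world x.

Request:
drive_tool([
  {"x": 0.3385, "y": -0.2163, "z": 0.03, "rz": -0.195, "fingers": 1},
  {"x": 0.3385, "y": -0.2163, "z": 0.03, "rz": -0.195, "fingers": 1},
  {"x": 0.3385, "y": -0.2163, "z": 0.03, "rz": -0.195, "fingers": 1},
  {"x": 0.3385, "y": -0.2163, "z": 0.03, "rz": -0.195, "fingers": 1},
  {"x": 0.3385, "y": -0.2163, "z": 0.03, "rz": -0.195, "fingers": 1},
  {"x": 0.3385, "y": -0.2163, "z": 0.03, "rz": -0.195, "fingers": 1},
  {"x": 0.3385, "y": -0.2163, "z": 0.03, "rz": -0.195, "fingers": 1},
  {"x": 0.3385, "y": -0.2163, "z": 0.12, "rz": -0.195, "fingers": 1},
  {"x": 0.3385, "y": -0.2163, "z": 0.12, "rz": -0.195, "fingers": 1},
  {"x": 0.3385, "y": -0.2163, "z": 0.12, "rz": -0.195, "fingers": 1},
  {"x": 0.3385, "y": -0.2163, "z": 0.12, "rz": -0.195, "fingers": 1},
], squeeze=20)

```text
validation failed for argument at $.pl...
```

Request:
drive_tool([
  {"rx": 0, "ry": 0, "rz": -0.195, "x": 0.338, "y": -0.216, "z": 0.03, "fingers": 1.0},
  {"rx": 0, "ry": 0, "rz": -0.195, "x": 0.338, "y": -0.216, "z": 0.03, "fingers": 1.0},
  {"rx": 0, "ry": 0, "rz": -0.195, "x": 0.338, "y": -0.216, "z": 0.03, "fingers": 1.0},
  {"rx": 0, "ry": 0, "rz": -0.195, "x": 0.338, "y": -0.216, "z": 0.03, "fingers": 1.0},
  {"rx": 0, "ry": 0, "rz": -0.195, "x": 0.338, "y": -0.216, "z": 0.03, "fingers": 1.0},
  {"rx": 0, "ry": 0, "rz": -0.195, "x": 0.338, "y": -0.216, "z": 0.03, "fingers": 1.0},
  {"rx": 0, "ry": 0, "rz": -0.195, "x": 0.338, "y": -0.216, "z": 0.03, "fingers": 1.0},
  {"rx": 0, "ry": 0, "rz": -0.195, "x": 0.338, "y": -0.216, "z": 0.12, "fingers": 1.0},
  {"rx": 0, "ry": 0, "rz": -0.195, "x": 0.338, "y": -0.216, "z": 0.12, "fingers": 1.0},
  {"rx": 0, "ry": 0, "rz": -0.195, "x": 0.338, "y": -0.216, "z": 0.12, "fingers": 1.0},
])

```text
time: 2.85
ee_pos: [0.4554, -0.2701, 0.1706]
eef_rot: [0.707, 0.707, -0.0, -0.002]
ft_force: [-0.3, 0.1, 1.6]
width: 0.0868
```

Request:
drive_tool([
  {"rx": 0, "ry": 0, "rz": 0, "x": 0, "y": 0.001, "z": 0.05, "fingers": 1.0},
  {"rx": 0, "ry": 0, "rz": 0, "x": 0, "y": 0.001, "z": 0.085, "fingers": 1.0},
  {"rx": 0, "ry": 0, "rz": 0, "x": 0, "y": 0.001, "z": 0.097, "fingers": 1.0},
  {"rx": 0, "ry": 0, "rz": 0, "x": 0, "y": 0.001, "z": 0.097, "fingers": 1.0},
  {"rx": 0, "ry": 0, "rz": 0, "x": 0, "y": 0.001, "z": 0.097, "fingers": 0.3},
  {"rx": 0, "ry": 0, "rz": 0, "x": 0, "y": 0.001, "z": 0.097, "fingers": 0.3},
  {"rx": 0, "ry": 0, "rz": 0, "x": 0, "y": 0.001, "z": 0.097, "fingers": 0.3},
  {"rx": 0, "ry": 0, "rz": 0, "x": 0, "y": 0.001, "z": 0.097, "fingers": 0.3},
  {"rx": 0, "ry": 0, "rz": 0, "x": 0, "y": 0.001, "z": 0.097, "fingers": 0.3},
], squeeze=20)

```text
time: 3.98
ee_pos: [0.4573, -0.2707, 0.0753]
eef_rot: [0.707, 0.707, -0.0, -0.0]
ft_force: [-1.8, 0.0, 1.0]
width: 0.0449
```

Request:
drive_tool([
  {"x": 0, "y": 0, "z": -0.06, "fingers": 0.3},
  {"x": 0, "y": 0, "z": -0.12, "fingers": 0.3},
  {"x": 0, "y": 0.0, "z": -0.18, "fingers": 0.3},
  {"x": 0.06, "y": 0.01, "z": -0.24, "fingers": 0.3},
  {"x": 0.12, "y": 0.02, "z": -0.29, "fingers": 0.3},
  {"x": 0.18, "y": 0.034, "z": -0.3, "fingers": 0.3},
  {"x": 0.24, "y": 0.044, "z": -0.3, "fingers": 0.3},
  {"x": 0.3, "y": 0.055, "z": -0.3, "fingers": 0.3},
  {"x": 0.35, "y": 0.065, "z": -0.3, "fingers": 0.3},
  {"x": 0.373, "y": 0.069, "z": -0.3, "fingers": 0.3},
  {"x": 0.373, "y": 0.069, "z": -0.3, "fingers": 0.3},
  {"x": 0.373, "y": 0.069, "z": -0.3, "fingers": 0.3},
])

```text
validation failed for argument at $.pl...
```

Run:
```python
from h import *
c=snap("side","s2.png",(170,80,330,240),4); s=st();print(s["ee_pos"],s["width"],s["time"],s["ft_force"])
```

```text
[ 0.45729445 -0.27069406  0.07526607] 0.043068322049867026 4.025 [-0.44532168  0.42805069  1.12175422]
```

View pics/s2.png

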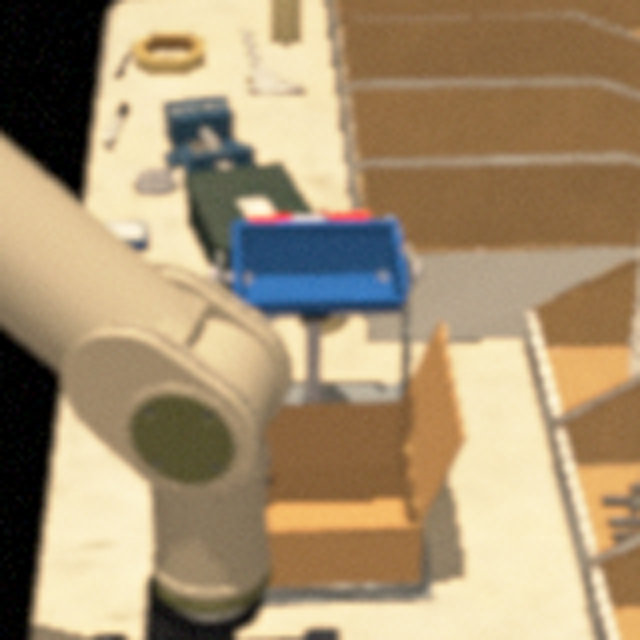

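The picture shows the arm over the left part, with the blue bucket at crop (320,260) empty and upright. The move was refused because every row needs all of its fields; I resend it in full.

Request:
drive_tool([
  {"rx": 0, "ry": 0, "rz": 0, "x": 0, "y": 0, "z": -0.06, "fingers": 0.3},
  {"rx": 0, "ry": 0, "rz": 0, "x": 0, "y": 0, "z": -0.12, "fingers": 0.3},
  {"rx": 0, "ry": 0, "rz": 0, "x": 0, "y": 0.0, "z": -0.18, "fingers": 0.3},
  {"rx": 0, "ry": 0, "rz": 0, "x": 0.04, "y": 0.01, "z": -0.22, "fingers": 0.3},
  {"rx": 0, "ry": 0, "rz": 0, "x": 0.08, "y": 0.02, "z": -0.26, "fingers": 0.3},
  {"rx": 0, "ry": 0, "rz": 0, "x": 0.13, "y": 0.03, "z": -0.29, "fingers": 0.3},
  {"rx": 0, "ry": 0, "rz": 0, "x": 0.19, "y": 0.04, "z": -0.3, "fingers": 0.3},
  {"rx": 0, "ry": 0, "rz": 0, "x": 0.25, "y": 0.05, "z": -0.3, "fingers": 0.3},
  {"rx": 0, "ry": 0, "rz": 0, "x": 0.31, "y": 0.06, "z": -0.3, "fingers": 0.3},
  {"rx": 0, "ry": 0, "rz": 0, "x": 0.35, "y": 0.065, "z": -0.3, "fingers": 0.3},
  {"rx": 0, "ry": 0, "rz": 0, "x": 0.373, "y": 0.069, "z": -0.3, "fingers": 0.3},
  {"rx": 0, "ry": 0, "rz": 0, "x": 0.373, "y": 0.069, "z": -0.3, "fingers": 0.3},
])

```text
time: 5.52
ee_pos: [0.5263, 0.1043, 0.375]
eef_rot: [0.706, 0.708, 0.0, -0.0]
ft_force: [-0.0, -0.7, -0.7]
width: 0.0425
```

Run:
```python
from h import *
c=snap("side","s3.png",(170,60,330,220),4); s=st();print(s["ee_pos"],s["width"],s["time"],s["ft_force"])
P=cloud(c)
```

```text
[0.52649892 0.10254983 0.3749407 ] 0.04285189000869768 5.575 [ 0.7005874  -0.36688127 -0.41949472]
```

View pics/s3.png

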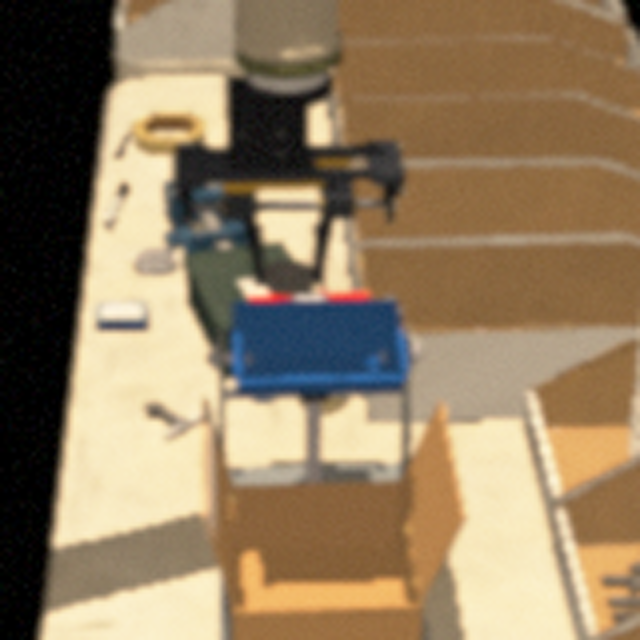

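The collar hangs level between the fingers at crop (290,275). I lower it to about 2 mm above the bucket floor, open a little and lift away.

Request:
drive_tool([
  {"rx": 0, "ry": 0, "rz": 0, "x": 0, "y": 0.004, "z": 0.04, "fingers": 0.3},
  {"rx": 0, "ry": 0, "rz": 0, "x": 0, "y": 0.004, "z": 0.07, "fingers": 0.3},
  {"rx": 0, "ry": 0, "rz": 0, "x": 0, "y": 0.004, "z": 0.083, "fingers": 0.3},
  {"rx": 0, "ry": 0, "rz": 0, "x": 0, "y": 0.004, "z": 0.083, "fingers": 0.3},
  {"rx": 0, "ry": 0, "rz": 0, "x": 0, "y": 0.004, "z": 0.083, "fingers": 0.3},
  {"rx": 0, "ry": 0, "rz": 0, "x": 0, "y": 0.004, "z": 0.083, "fingers": 0.59},
  {"rx": 0, "ry": 0, "rz": 0, "x": 0, "y": 0.004, "z": 0.083, "fingers": 0.59},
  {"rx": 0, "ry": 0, "rz": 0, "x": 0, "y": 0.004, "z": 0.083, "fingers": 0.59},
  {"rx": 0, "ry": 0, "rz": 0, "x": 0, "y": 0.004, "z": 0.06, "fingers": 0.59},
  {"rx": 0, "ry": 0, "rz": 0, "x": 0, "y": 0.004, "z": 0.0, "fingers": 0.59},
  {"rx": 0, "ry": 0, "rz": 0, "x": 0, "y": 0.004, "z": -0.01, "fingers": 0.59},
])

```text
time: 6.95
ee_pos: [0.5315, 0.103, 0.3892]
eef_rot: [0.707, 0.707, 0.002, 0.002]
ft_force: [-0.0, 0.6, -0.7]
width: 0.0516
```

Run:
```python
from h import *
c=snap("side","s4.png",(170,60,330,220),4); s=st();print(s["ee_pos"],s["width"],s["time"],s["ft_force"])
```

```text
[0.5313609  0.10275903 0.38844182] 0.05132336088415284 7.0 [ 0.35923567 -0.03001611  0.32665069]
```

View pics/s4.png

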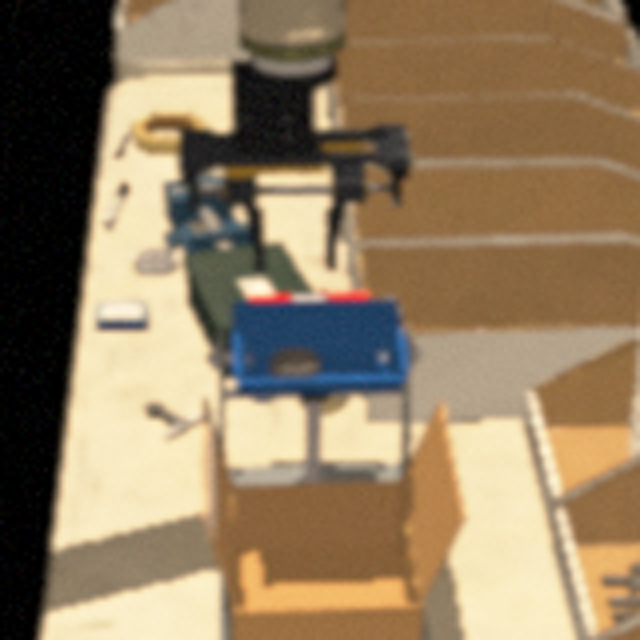

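The first collar lies flat in the bucket at crop (297,360), and the bucket is upright. Now the second dark collar, A, at (0.601, -0.239).

Request:
drive_tool([
  {"rx": 0, "ry": 0, "rz": 0, "x": -0.06, "y": 0.01, "z": 0, "fingers": 0.59},
  {"rx": 0, "ry": 0, "rz": 0, "x": -0.12, "y": 0.025, "z": 0, "fingers": 1.0},
  {"rx": 0, "ry": 0, "rz": 0, "x": -0.18, "y": 0.04, "z": 0, "fingers": 1.0},
  {"rx": 0, "ry": 0, "rz": 0, "x": -0.24, "y": 0.05, "z": 0.02, "fingers": 1.0},
  {"rx": 0, "ry": 0, "rz": 0, "x": -0.28, "y": 0.06, "z": 0.06, "fingers": 1.0},
  {"rx": 0, "ry": 0, "rz": 0, "x": -0.32, "y": 0.069, "z": 0.1, "fingers": 1.0},
  {"rx": 0, "ry": 0, "rz": 0, "x": -0.341, "y": 0.069, "z": 0.15, "fingers": 1.0},
  {"rx": 0, "ry": 0, "rz": 0, "x": -0.341, "y": 0.069, "z": 0.2, "fingers": 1.0},
  {"rx": 0, "ry": 0, "rz": 0, "x": -0.341, "y": 0.069, "z": 0.22, "fingers": 1.0},
  {"rx": 0, "ry": 0, "rz": 0, "x": -0.341, "y": 0.069, "z": 0.22, "fingers": 1.0},
])

```text
time: 8.25
ee_pos: [0.599, -0.2382, 0.1643]
eef_rot: [0.707, 0.707, -0.0, -0.001]
ft_force: [1.0, 0.7, 0.7]
width: 0.0868
```

Run:
```python
from h import *
c=snap("side","s5.png",(170,160,370,330),4); s=st();print(s["ee_pos"],s["width"],s["time"],s["ft_force"])
print([(np.round(d["centre"],3).tolist(),round(float(d["confidence"]),2)) for d in nets.find_in("collar_0_center","side")[:6]])
```

```text
[ 0.5999033  -0.23837503  0.16620178] 0.08705667839334003 8.3 [0.16173604 0.13132885 1.35304982]
[([0.496, 0.071, 0.218], 0.72)]
```

View pics/s5.png

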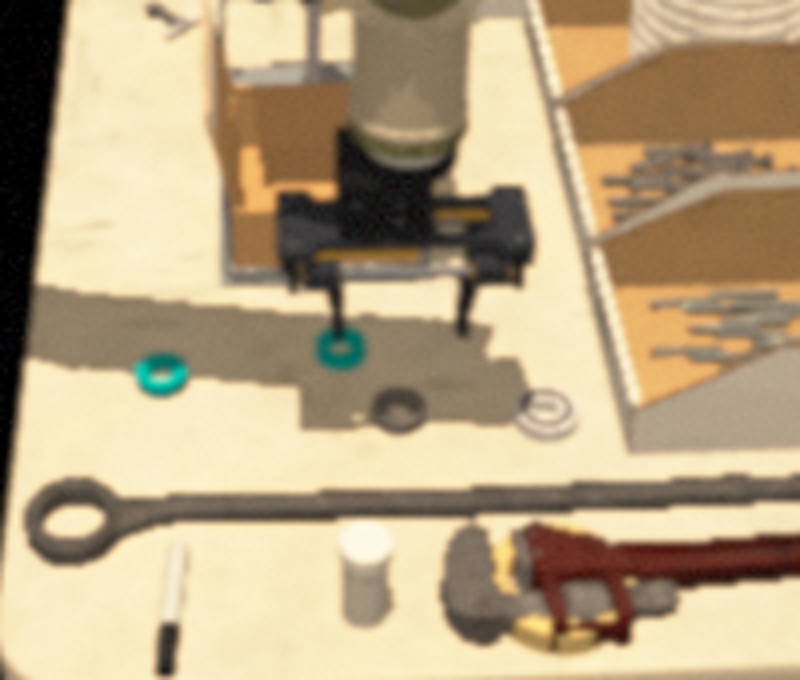

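Crop (398,410) shows the dark collar below the open fingers at (340,320) and (465,325); the turquoise ring at (340,348) stays clear. I descend and grip.

Request:
drive_tool([
  {"rx": 0, "ry": 0, "rz": 0, "x": 0, "y": 0.001, "z": 0.05, "fingers": 1.0},
  {"rx": 0, "ry": 0, "rz": 0, "x": 0, "y": 0.001, "z": 0.08, "fingers": 1.0},
  {"rx": 0, "ry": 0, "rz": 0, "x": 0, "y": 0.001, "z": 0.091, "fingers": 1.0},
  {"rx": 0, "ry": 0, "rz": 0, "x": 0, "y": 0.001, "z": 0.091, "fingers": 1.0},
  {"rx": 0, "ry": 0, "rz": 0, "x": 0, "y": 0.001, "z": 0.091, "fingers": 0.3},
  {"rx": 0, "ry": 0, "rz": 0, "x": 0, "y": 0.001, "z": 0.091, "fingers": 0.3},
  {"rx": 0, "ry": 0, "rz": 0, "x": 0, "y": 0.001, "z": 0.091, "fingers": 0.3},
  {"rx": 0, "ry": 0, "rz": 0, "x": 0, "y": 0.001, "z": 0.091, "fingers": 0.3},
  {"rx": 0, "ry": 0, "rz": 0, "x": 0, "y": 0.001, "z": 0.091, "fingers": 0.3},
])

```text
time: 9.48
ee_pos: [0.6004, -0.2388, 0.0743]
eef_rot: [0.707, 0.707, -0.0, 0.0]
ft_force: [0.3, 0.0, -0.4]
width: 0.0448
```

Request:
drive_tool([
  {"rx": 0, "ry": 0, "rz": 0, "x": 0, "y": 0, "z": -0.06, "fingers": 0.3},
  {"rx": 0, "ry": 0, "rz": 0, "x": 0, "y": 0, "z": -0.12, "fingers": 0.3},
  {"rx": 0, "ry": 0, "rz": 0, "x": 0, "y": 0.0, "z": -0.18, "fingers": 0.3},
  {"rx": 0, "ry": 0, "rz": 0, "x": 0.03, "y": 0.0, "z": -0.23, "fingers": 0.3},
  {"rx": 0, "ry": 0, "rz": 0, "x": 0.07, "y": -0.005, "z": -0.27, "fingers": 0.3},
  {"rx": 0, "ry": 0, "rz": 0, "x": 0.12, "y": -0.01, "z": -0.3, "fingers": 0.3},
  {"rx": 0, "ry": 0, "rz": 0, "x": 0.18, "y": -0.015, "z": -0.31, "fingers": 0.3},
  {"rx": 0, "ry": 0, "rz": 0, "x": 0.24, "y": -0.02, "z": -0.31, "fingers": 0.3},
  {"rx": 0, "ry": 0, "rz": 0, "x": 0.3, "y": -0.0234, "z": -0.31, "fingers": 0.3},
  {"rx": 0, "ry": 0, "rz": 0, "x": 0.34, "y": -0.0234, "z": -0.31, "fingers": 0.3},
  {"rx": 0, "ry": 0, "rz": 0, "x": 0.34, "y": -0.0234, "z": -0.31, "fingers": 0.3},
  {"rx": 0, "ry": 0, "rz": 0, "x": 0.34, "y": -0.0234, "z": -0.31, "fingers": 0.3},
])

```text
time: 10.98
ee_pos: [0.5773, 0.1005, 0.384]
eef_rot: [0.708, 0.707, -0.0, 0.0]
ft_force: [-0.1, -1.0, -1.0]
width: 0.043
```

Run:
```python
from h import *
c=snap("side","s6.png",(170,60,330,220),4); s=st();print(s["ee_pos"],s["width"],s["time"],s["ft_force"])
P=cloud(c);im=c["color"].astype(int)
m=(P[...,2]>.218)&(P[...,2]<.24)&(abs(P[...,1]-.10)<.04)&(abs(P[...,0]-.55)<.065)&(im[...,2]<im[...,0]+30)
q=P[m];print(len(q),q.min(0),q.max(0),q.mean(0))
```

```text
[0.57748939 0.09984098 0.38398854] 0.04236715129602816 11.025 [ 0.16572988  0.12921826 -0.93388402]
80 [0.49155484 0.06108832 0.21859925] [0.60891046 0.13688279 0.23358287] [0.53579944 0.09937904 0.22608308]
```

View pics/s6.png

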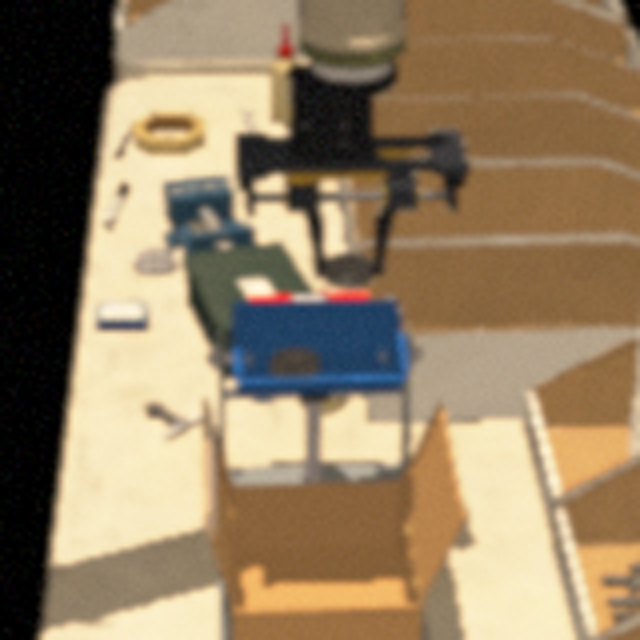

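The second collar hangs at crop (348,268) over the right half, and the first is still at (295,360). I lower until the tips are just above the first collar's top, release and rise fast, clear of the tail's swing.

Request:
drive_tool([
  {"rx": 0, "ry": 0, "rz": 0, "x": 0, "y": 0, "z": 0.045, "fingers": 0.3},
  {"rx": 0, "ry": 0, "rz": 0, "x": 0, "y": 0, "z": 0.075, "fingers": 0.3},
  {"rx": 0, "ry": 0, "rz": 0, "x": 0, "y": 0, "z": 0.083, "fingers": 0.3},
  {"rx": 0, "ry": 0, "rz": 0, "x": 0, "y": 0, "z": 0.083, "fingers": 0.3},
  {"rx": 0, "ry": 0, "rz": 0, "x": 0, "y": 0, "z": 0.083, "fingers": 0.58},
  {"rx": 0, "ry": 0, "rz": 0, "x": 0, "y": 0, "z": 0.083, "fingers": 0.58},
  {"rx": 0, "ry": 0, "rz": 0, "x": 0, "y": 0, "z": 0.02, "fingers": 0.58},
  {"rx": 0, "ry": 0, "rz": 0, "x": 0, "y": 0, "z": -0.04, "fingers": 0.58},
  {"rx": 0, "ry": 0, "rz": 0, "x": 0, "y": 0, "z": -0.07, "fingers": 0.58},
  {"rx": 0, "ry": 0, "rz": 0, "x": 0, "y": 0, "z": -0.07, "fingers": 0.58},
])

```text
time: 12.28
ee_pos: [0.5776, 0.1019, 0.4574]
eef_rot: [0.707, 0.707, 0.002, 0.001]
ft_force: [0.5, -0.1, 0.2]
width: 0.0507
```

Run:
```python
from h import *
c=snap("side","s7.png",(170,60,330,220),4); s=st();print(s["ee_pos"],s["width"],s["time"],s["ft_force"])
```

```text
[0.57741078 0.10155984 0.45525722] 0.05052275467559684 12.325 [ 0.15734598 -0.28186411 -1.27081459]
```

View pics/s7.png

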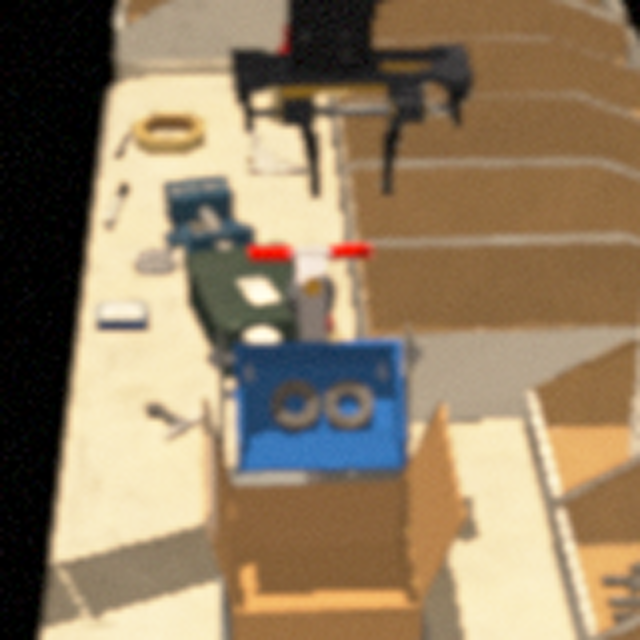

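Both collars lie side by side at crop (297,405) and (349,405), and the bucket is already tipping on its own. I let it finish while moving to the push start height.

Request:
drive_tool([
  {"rx": 0, "ry": 0, "rz": 0, "x": -0.02, "y": -0.0264, "z": 0, "fingers": 0.68},
  {"rx": 0, "ry": 0, "rz": 0, "x": -0.02, "y": -0.0264, "z": 0, "fingers": 0.68},
  {"rx": 0, "ry": 0, "rz": 0, "x": -0.02, "y": -0.0264, "z": 0, "fingers": 0.68},
  {"rx": 0, "ry": 0, "rz": 0, "x": -0.02, "y": -0.0264, "z": 0, "fingers": 0.68},
  {"rx": 0, "ry": 0, "rz": 0, "x": -0.02, "y": -0.0264, "z": 0, "fingers": 0.68},
  {"rx": 0, "ry": 0, "rz": 0, "x": -0.02, "y": -0.0264, "z": 0, "fingers": 0.68},
  {"rx": 0, "ry": 0, "rz": 0, "x": -0.02, "y": -0.0264, "z": 0, "fingers": 0.68},
  {"rx": 0, "ry": 0, "rz": 0, "x": -0.02, "y": -0.0264, "z": 0, "fingers": 0.68},
  {"rx": 0, "ry": 0, "rz": 0, "x": -0.02, "y": -0.0264, "z": 0, "fingers": 0.68},
  {"rx": 0, "ry": 0, "rz": 0, "x": -0.02, "y": -0.0264, "z": 0, "fingers": 0.68},
  {"rx": 0, "ry": 0, "rz": 0, "x": -0.02, "y": -0.0264, "z": 0, "fingers": 0.68},
  {"rx": 0, "ry": 0, "rz": 0, "x": -0.02, "y": -0.0264, "z": 0, "fingers": 0.68},
])

```text
time: 13.82
ee_pos: [0.5508, 0.0813, 0.4543]
eef_rot: [0.707, 0.707, 0.0, 0.0]
ft_force: [-0.6, 0.2, 1.0]
width: 0.0592
```

Run:
```python
from h import *
c=snap("side","s8.png",(170,60,330,220),4); s=st();print(s["ee_pos"],s["width"],s["time"],s["ft_force"])
P=cloud(c);im=c["color"].astype(int);r_,g,b=im[...,0],im[...,1],im[...,2]
red=(r_>150)&(g<70)&(b<70)&(P[...,0]>.4)&(P[...,0]<.7)&(P[...,1]<.3)&(P[...,1]>0)
q=P[red];print(len(q),q.mean(0),q.min(0),q.max(0))
```

```text
[0.5508204  0.08123794 0.45423356] 0.05959658285485833 13.875 [-0.52031858  0.14510531  0.03360789]
52 [0.55135825 0.12709041 0.3090478 ] [0.49692831 0.1190499  0.30319133] [0.60496381 0.13393063 0.31434015]
```

View pics/s8.png

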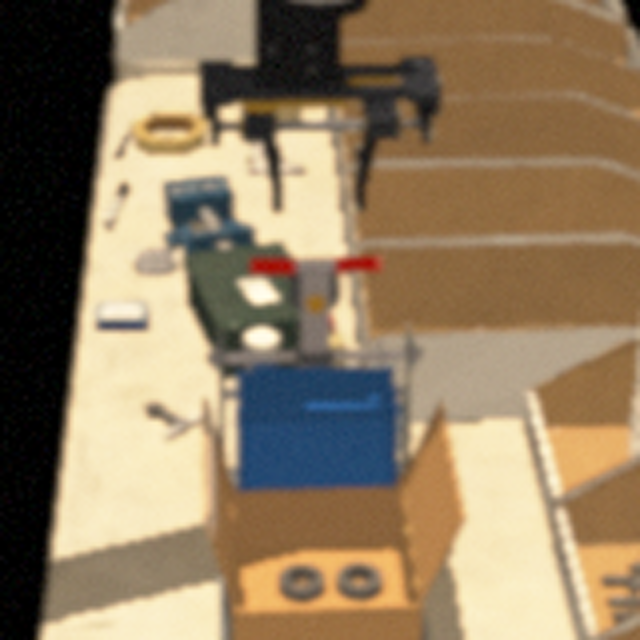

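Fully tipped: the red bar measures y 0.127, z 0.309 as expected, and both collars lie in the carton at crop (302,580) and (360,580). I go down behind the bar and push it toward +y.

Request:
drive_tool([
  {"rx": 0, "ry": 0, "rz": 0, "x": 0, "y": 0, "z": 0.06, "fingers": 0.68},
  {"rx": 0, "ry": 0, "rz": 0, "x": 0, "y": 0, "z": 0.1, "fingers": 0.68},
  {"rx": 0, "ry": 0, "rz": 0, "x": 0.015, "y": 0, "z": 0.102, "fingers": 0.68},
  {"rx": 0, "ry": 0, "rz": 0, "x": 0.03, "y": 0, "z": 0.102, "fingers": 0.68},
  {"rx": 0, "ry": 0, "rz": 0, "x": 0.042, "y": 0, "z": 0.102, "fingers": 0.68},
  {"rx": 0, "ry": 0, "rz": 0, "x": 0.054, "y": 0, "z": 0.104, "fingers": 0.68},
  {"rx": 0, "ry": 0, "rz": 0, "x": 0.066, "y": 0, "z": 0.106, "fingers": 0.68},
  {"rx": 0, "ry": 0, "rz": 0, "x": 0.078, "y": 0, "z": 0.109, "fingers": 0.68},
  {"rx": 0, "ry": 0, "rz": 0, "x": 0.09, "y": 0, "z": 0.112, "fingers": 0.68},
  {"rx": 0, "ry": 0, "rz": 0, "x": 0.102, "y": 0, "z": 0.116, "fingers": 0.68},
  {"rx": 0, "ry": 0, "rz": 0, "x": 0.113, "y": 0, "z": 0.12, "fingers": 0.68},
  {"rx": 0, "ry": 0, "rz": 0, "x": 0.123, "y": 0, "z": 0.123, "fingers": 0.68},
])

```text
time: 15.38
ee_pos: [0.5509, 0.2048, 0.3307]
eef_rot: [0.707, 0.707, -0.0, 0.0]
ft_force: [1.3, -2.0, -1.5]
width: 0.0592
```

Run:
```python
from h import *
c=snap("side","s9.png",(170,60,330,220),4); s=st();print(s["ee_pos"],s["width"],s["time"],s["ft_force"])
P=cloud(c);im=c["color"].astype(int);r_,g,b=im[...,0],im[...,1],im[...,2]
red=(r_>120)&(g<60)&(b<60)&(P[...,0]>.4)&(P[...,0]<.7)&(P[...,1]<.3)&(P[...,1]>0)
q=P[red];print(len(q),len(q) and (q.mean(0),q.min(0),q.max(0)))
```

```text
[0.55040647 0.20615436 0.33042019] 0.05909220862554653 15.425 [-1.1082312   1.20579992  0.37502047]
30 (array([0.53267249, 0.21533199, 0.27369486]), array([0.49771546, 0.19308403, 0.26266939]), array([0.60106363, 0.22436745, 0.29293803]))
```

View pics/s9.png

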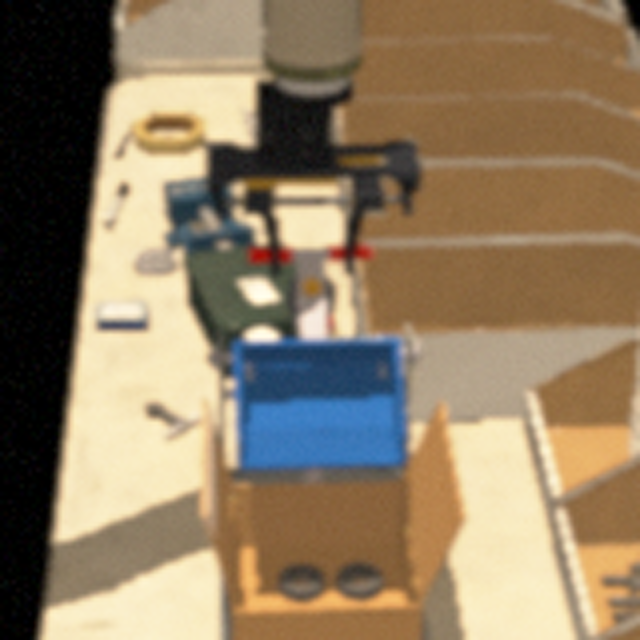

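The bar is at y≈0.218, z≈0.272, about at the balance point. I follow it a little further, then let go and rise.

Request:
drive_tool([
  {"rx": 0, "ry": 0, "rz": 0, "x": 0.01, "y": 0, "z": 0.008, "fingers": 0.68},
  {"rx": 0, "ry": 0, "rz": 0, "x": 0.017, "y": 0, "z": 0.018, "fingers": 0.68},
  {"rx": 0, "ry": 0, "rz": 0, "x": 0.022, "y": 0, "z": 0.026, "fingers": 0.68},
  {"rx": 0, "ry": 0, "rz": 0, "x": 0.022, "y": 0, "z": 0.026, "fingers": 0.68},
  {"rx": 0, "ry": 0, "rz": 0, "x": 0.022, "y": 0, "z": -0.03, "fingers": 0.68},
  {"rx": 0, "ry": 0, "rz": 0, "x": 0.022, "y": 0, "z": -0.08, "fingers": 0.3},
  {"rx": 0, "ry": 0, "rz": 0, "x": 0.022, "y": 0, "z": -0.1, "fingers": 0.0},
  {"rx": 0, "ry": 0, "rz": 0, "x": 0.0, "y": 0, "z": -0.1, "fingers": 0.0},
  {"rx": 0, "ry": 0, "rz": 0, "x": 0.0, "y": 0, "z": -0.1, "fingers": 0.0},
])

```text
time: 16.55
ee_pos: [0.5513, 0.2035, 0.4316]
eef_rot: [0.708, 0.706, 0.0, 0.0]
ft_force: [0.1, 0.4, -0.4]
width: 0.0269
```

Run:
```python
from h import *
c=snap("side","s10.png",(170,60,330,220),4); s=st();print(s["ee_pos"],s["width"],s["time"],s["ft_force"])
P=cloud(c);im=c["color"].astype(int);r_,g,b=im[...,0],im[...,1],im[...,2]
red=(r_>120)&(g<60)&(b<60)&(P[...,0]>.4)&(P[...,0]<.7)&(P[...,1]<.3)&(P[...,1]>0)
q=P[red];print(len(q),len(q) and (q.mean(0),q.min(0),q.max(0)))
br=(r_>g+15)&(g>b+20)&(P[...,2]>.095)&(P[...,2]<.2)&(P[...,1]>-.075)&(P[...,1]<.12)
for lo,hi in((.42,.5),(.6,.7)):
    q=P[br&(P[...,0]>lo)&(P[...,0]<hi)]
    for a in(.1,.12,.14,.16):
        w=q[(q[:,2]>a)&(q[:,2]<a+.02)]
        if len(w): print(lo,a,len(w),np.median(w,0).round(4),w[:,1].min().round(3))
    print(q[:,2].max())
```

```text
[0.55096882 0.20435534 0.43127494] 0.022933803206494213 16.6 [0.71920903 0.47454677 0.15324244]
0 0
0.42 0.1 45 [ 0.4701 -0.009   0.11  ] -0.07
0.42 0.12 55 [0.4664 0.02   0.1288] -0.066
0.42 0.14 41 [ 0.4607 -0.01    0.1507] -0.069
0.42 0.16 53 [0.4577 0.005  0.1696] -0.068
0.18439673754560504
0.6 0.1 98 [0.6407 0.0164 0.1096] -0.072
0.6 0.12 104 [0.6486 0.0077 0.1297] -0.067
0.6 0.14 102 [0.6565 0.0223 0.1489] -0.068
0.6 0.16 101 [0.6637 0.0159 0.1693] -0.07
0.17726562770931775
```

View pics/s10.png

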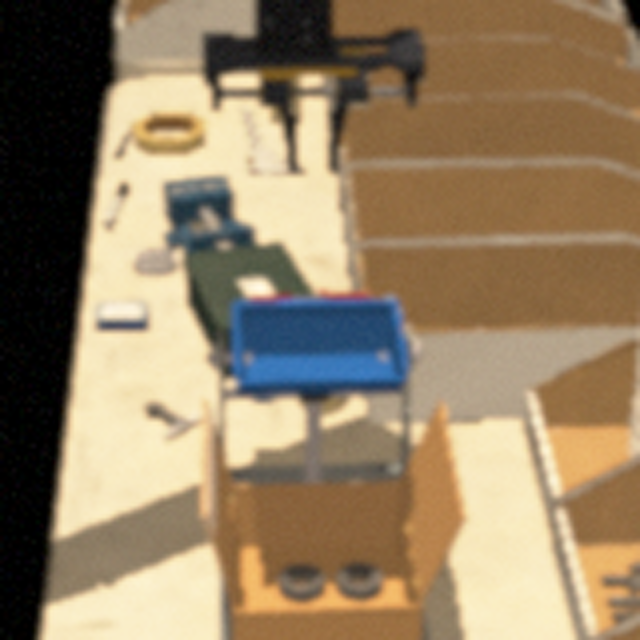

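Bucket back upright; both collars still in the carton at (302,580) and (358,580). Before going outside the far flap I check the space there.

Run:
```python
from h import *
for n in("side","top"):
    c=viewer.camera(n);P=cloud(c)
    for lo in np.arange(.68,.86,.02):
        q=P[(P[...,0]>lo)&(P[...,0]<lo+.02)&(P[...,1]>-.11)&(P[...,1]<.03)]
        print(n,round(lo,2),len(q),q[:,2].max().round(3) if len(q) else None)
```

```text
side 0.68 139 0.007
side 0.7 138 0.01
side 0.72 141 0.01
side 0.74 139 0.006
side 0.76 162 0.055
side 0.78 168 0.064
side 0.8 153 0.075
side 0.82 172 0.089
side 0.84 170 0.097
top 0.68 113 0.007
top 0.7 196 0.008
top 0.72 214 0.008
top 0.74 196 0.008
top 0.76 298 0.058
top 0.78 132 0.062
top 0.8 221 0.071
top 0.82 210 0.083
top 0.84 211 0.103
```

Request:
drive_tool([
  {"rx": 0, "ry": 0, "rz": 0, "x": -0.05, "y": 0.03, "z": 0, "fingers": 0},
  {"rx": 0, "ry": 0, "rz": 0, "x": -0.1, "y": 0.06, "z": 0, "fingers": 0},
  {"rx": 0, "ry": 0, "rz": 0, "x": -0.15, "y": 0.09, "z": 0, "fingers": 0},
  {"rx": 0, "ry": 0, "rz": 0, "x": -0.2, "y": 0.12, "z": 0, "fingers": 0},
  {"rx": 0, "ry": 0, "rz": 0, "x": -0.249, "y": 0.154, "z": 0, "fingers": 0},
  {"rx": 0, "ry": 0, "rz": 0, "x": -0.249, "y": 0.154, "z": 0.03, "fingers": 0},
  {"rx": 0, "ry": 0, "rz": 0, "x": -0.249, "y": 0.154, "z": 0.08, "fingers": 0},
  {"rx": 0, "ry": 0, "rz": 0, "x": -0.249, "y": 0.154, "z": 0.13, "fingers": 0},
  {"rx": 0, "ry": 0, "rz": 0, "x": -0.249, "y": 0.154, "z": 0.18, "fingers": 0},
  {"rx": 0, "ry": 0, "rz": 0, "x": -0.249, "y": 0.154, "z": 0.216, "fingers": 0},
  {"rx": 0, "ry": 0, "rz": 0, "x": -0.249, "y": 0.154, "z": 0.216, "fingers": 0},
])

```text
time: 18.08
ee_pos: [0.7035, -0.0441, 0.2119]
eef_rot: [0.707, 0.707, -0.002, -0.002]
ft_force: [0.5, 0.6, 0.6]
width: 0.0004
```

Run:
```python
from h import *
c=snap("side","s11.png",(170,60,330,220),4); s=st();print(s["ee_pos"],s["width"],s["time"],s["ft_force"],s["joint_positions"].round(2))
```

```text
[ 0.70455107 -0.04407872  0.21479368] 0.000786238167209663 18.125 [ 0.59581862 -0.50600746  0.92940321] [ 0.41  0.64 -0.64  1.28  0.38  1.34 -0.22]
```

View pics/s11.png

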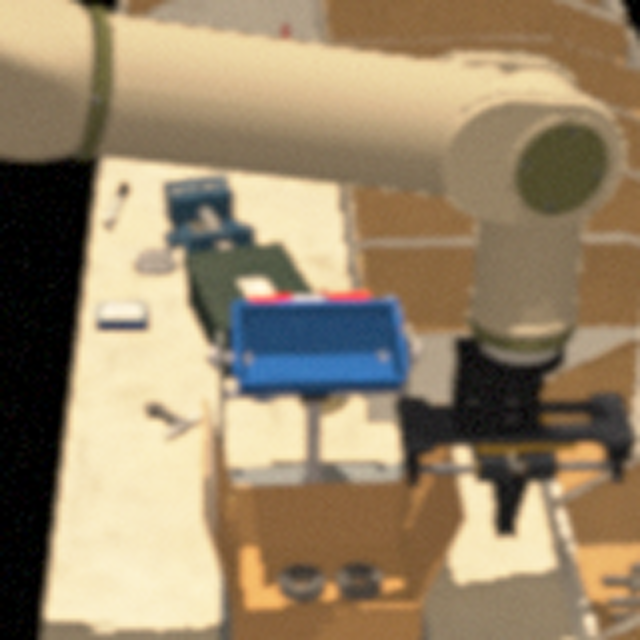

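The closed fingers stand outside the far flap at crop (508,520), clear of the bucket. I sweep the flap over toward -x, then press it down.

Request:
drive_tool([
  {"rx": 0, "ry": 0, "rz": 0, "x": 0, "y": -0.02, "z": 0, "fingers": 0},
  {"rx": 0, "ry": 0, "rz": 0, "x": 0, "y": -0.038, "z": 0, "fingers": 0},
  {"rx": 0, "ry": 0, "rz": 0, "x": 0, "y": -0.055, "z": 0, "fingers": 0},
  {"rx": 0, "ry": 0, "rz": 0, "x": 0, "y": -0.072, "z": 0, "fingers": 0},
  {"rx": 0, "ry": 0, "rz": 0, "x": 0, "y": -0.089, "z": 0, "fingers": 0},
  {"rx": 0, "ry": 0, "rz": 0, "x": 0, "y": -0.105, "z": 0.002, "fingers": 0},
  {"rx": 0, "ry": 0, "rz": 0, "x": 0, "y": -0.12, "z": 0.006, "fingers": 0},
  {"rx": 0, "ry": 0, "rz": 0, "x": 0, "y": -0.13, "z": 0.018, "fingers": 0},
  {"rx": 0, "ry": 0, "rz": 0, "x": 0, "y": -0.135, "z": 0.032, "fingers": 0},
  {"rx": 0, "ry": 0, "rz": 0, "x": 0, "y": -0.135, "z": 0.044, "fingers": 0},
  {"rx": 0, "ry": 0, "rz": 0, "x": 0, "y": -0.135, "z": 0.053, "fingers": 0},
  {"rx": 0, "ry": 0, "rz": 0, "x": 0, "y": -0.135, "z": 0.056, "fingers": 0},
])

```text
time: 19.62
ee_pos: [0.5698, -0.0446, 0.1586]
eef_rot: [0.707, 0.707, -0.0, -0.0]
ft_force: [-0.9, 1.0, -0.4]
width: 0.0002
```

Run:
```python
from h import *
c=snap("side","s12.png",(170,60,330,220),4); s=st();print(s["ee_pos"],s["width"],s["time"],s["ft_force"])
```

```text
[ 0.56979001 -0.04462718  0.15857051] 0.0003215228377033073 19.675 [-0.05726219  0.83630407 -1.29193248]
```

View pics/s12.png

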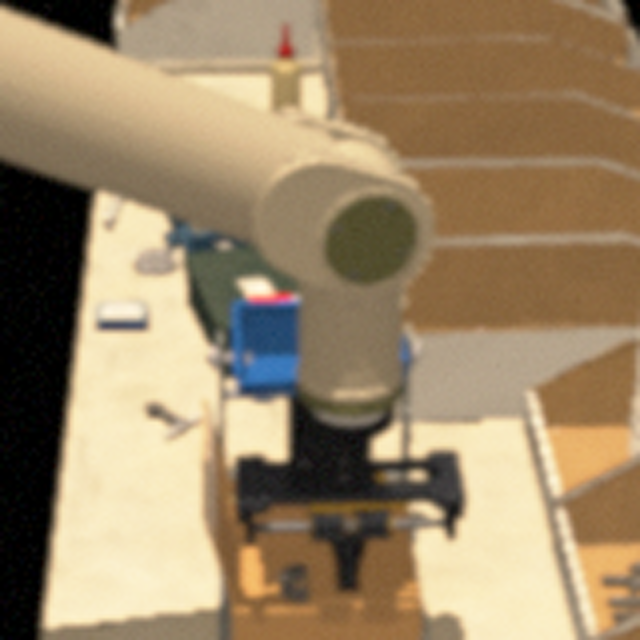

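The far flap is down under the fingertip (tip z 0.0886, about 1 N). I press 2 mm more, lift, and go round to the near side.

Request:
drive_tool([
  {"rx": 0, "ry": 0, "rz": 0, "x": 0, "y": 0, "z": 0.002, "fingers": 0},
  {"rx": 0, "ry": 0, "rz": 0, "x": 0, "y": 0, "z": 0.002, "fingers": 0},
  {"rx": 0, "ry": 0, "rz": 0, "x": 0, "y": 0, "z": -0.05, "fingers": 0},
  {"rx": 0, "ry": 0, "rz": 0, "x": 0, "y": 0, "z": -0.11, "fingers": 0},
  {"rx": 0, "ry": 0, "rz": 0, "x": 0, "y": 0, "z": -0.15, "fingers": 0},
  {"rx": 0, "ry": 0, "rz": 0, "x": 0, "y": -0.05, "z": -0.17, "fingers": 0},
  {"rx": 0, "ry": 0, "rz": 0, "x": 0, "y": -0.1, "z": -0.17, "fingers": 0},
  {"rx": 0, "ry": 0, "rz": 0, "x": 0, "y": -0.15, "z": -0.17, "fingers": 0},
  {"rx": 0, "ry": 0, "rz": 0, "x": 0, "y": -0.15, "z": -0.17, "fingers": 0},
  {"rx": 0, "ry": 0, "rz": 0, "x": 0, "y": -0.15, "z": -0.17, "fingers": 0},
])

```text
time: 20.92
ee_pos: [0.4202, -0.0447, 0.3298]
eef_rot: [0.707, 0.707, 0.0, 0.001]
ft_force: [1.1, -0.1, 0.4]
width: 0.0006
```

Run:
```python
from h import *
c=snap("side","s13.png",(170,60,330,220),4); s=st();print(s["ee_pos"],s["time"],s["ft_force"])
t=snap("top","t13.png",(155,140,300,250),5)
P=cloud(t)
for x in np.arange(.5,.64,.02):
    q=P[(abs(P[...,0]-x)<.006)&(P[...,1]>-.06)&(P[...,1]<.01)];print(round(x,2),np.median(q[:,2]).round(4) if len(q) else None)
P=cloud(c);q=P[(P[...,2]>.1)&(P[...,2]<.19)&(P[...,0]>.42)&(P[...,0]<.48)&(P[...,1]>-.07)&(P[...,1]<.1)]
print(len(q),q.min(0),q.max(0))
```

```text
[ 0.4204609  -0.04461198  0.32950634] 20.975 [ 0.06086913 -0.98815551 -0.45680598]
0.5 0.371
0.52 0.3659
0.54 0.0834
0.56 0.0858
0.58 0.0869
0.6 0.0853
0.62 0.0843
0.64 0.0054
216 [ 0.4510415  -0.06879656  0.10001168] [0.4732875  0.09888695 0.18699391]
```

View pics/s13.png

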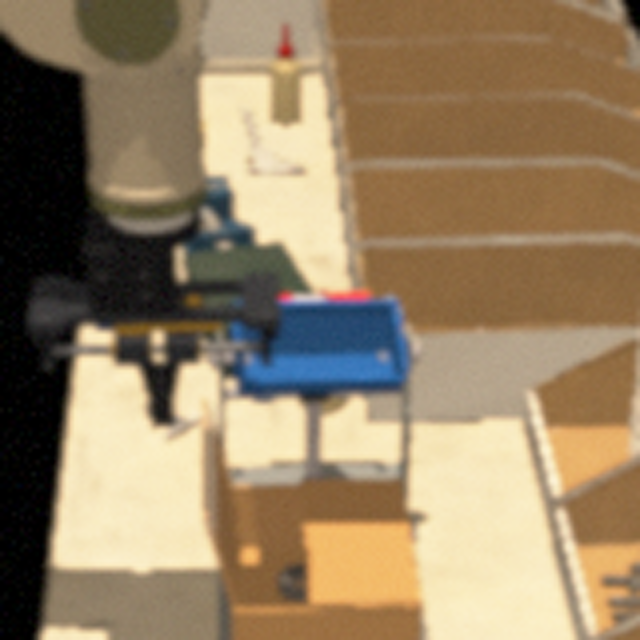

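The far flap lies flat (z 0.084–0.087 along it). The near flap edge is at x≈0.451, z≈0.185. I descend outside it and sweep it over.

Request:
drive_tool([
  {"rx": 0, "ry": 0, "rz": 0, "x": 0, "y": -0.004, "z": 0.05, "fingers": 0},
  {"rx": 0, "ry": 0, "rz": 0, "x": 0, "y": -0.004, "z": 0.095, "fingers": 0},
  {"rx": 0, "ry": 0, "rz": 0, "x": 0, "y": -0.004, "z": 0.115, "fingers": 0},
  {"rx": 0, "ry": 0, "rz": 0, "x": 0, "y": -0.004, "z": 0.115, "fingers": 0},
  {"rx": 0, "ry": 0, "rz": 0, "x": 0, "y": 0.014, "z": 0.115, "fingers": 0},
  {"rx": 0, "ry": 0, "rz": 0, "x": 0, "y": 0.031, "z": 0.115, "fingers": 0},
  {"rx": 0, "ry": 0, "rz": 0, "x": 0, "y": 0.048, "z": 0.115, "fingers": 0},
  {"rx": 0, "ry": 0, "rz": 0, "x": 0, "y": 0.065, "z": 0.115, "fingers": 0},
  {"rx": 0, "ry": 0, "rz": 0, "x": 0, "y": 0.081, "z": 0.117, "fingers": 0},
  {"rx": 0, "ry": 0, "rz": 0, "x": 0, "y": 0.096, "z": 0.121, "fingers": 0},
])

```text
time: 22.28
ee_pos: [0.5174, -0.0448, 0.2093]
eef_rot: [0.708, 0.707, 0.001, 0.0]
ft_force: [-0.1, 0.4, -0.1]
width: 0.0008
```

Request:
drive_tool([
  {"rx": 0, "ry": 0, "rz": 0, "x": 0, "y": 0.01, "z": 0.012, "fingers": 0},
  {"rx": 0, "ry": 0, "rz": 0, "x": 0, "y": 0.014, "z": 0.026, "fingers": 0},
  {"rx": 0, "ry": 0, "rz": 0, "x": 0, "y": 0.014, "z": 0.038, "fingers": 0},
  {"rx": 0, "ry": 0, "rz": 0, "x": 0, "y": 0.014, "z": 0.045, "fingers": 0},
  {"rx": 0, "ry": 0, "rz": 0, "x": 0, "y": 0.014, "z": 0.048, "fingers": 0},
  {"rx": 0, "ry": 0, "rz": 0, "x": 0, "y": 0.014, "z": 0.048, "fingers": 0},
])

```text
time: 23.02
ee_pos: [0.5296, -0.0448, 0.1603]
eef_rot: [0.707, 0.707, -0.0, 0.0]
ft_force: [1.0, 0.0, -0.7]
width: 0.0002
```

Run:
```python
from h import *
c=snap("side","s14.png",(170,60,330,220),4); s=st();print(s["ee_pos"],s["time"],s["ft_force"])
```

```text
[ 0.5297701  -0.04480692  0.16052825] 23.075 [0.14951844 0.77927681 0.07661831]
```

View pics/s14.png

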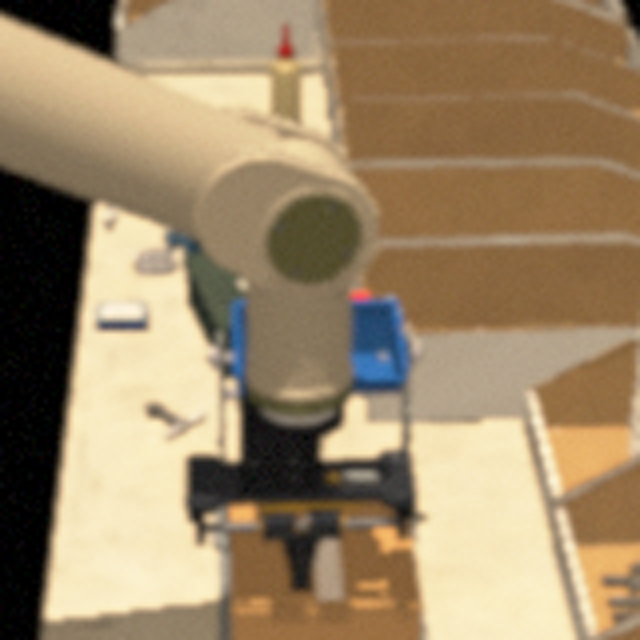

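The near flap is down with the pale strip at crop (328,568) on top. A slight further press, then I lift and retreat to look.

Request:
drive_tool([
  {"rx": 0, "ry": 0, "rz": 0, "x": 0, "y": 0, "z": 0.002, "fingers": 0},
  {"rx": 0, "ry": 0, "rz": 0, "x": 0, "y": 0, "z": 0.002, "fingers": 0},
  {"rx": 0, "ry": 0, "rz": 0, "x": 0, "y": 0, "z": -0.05, "fingers": 0},
  {"rx": 0, "ry": 0, "rz": 0, "x": 0, "y": 0, "z": -0.11, "fingers": 0},
  {"rx": 0, "ry": 0, "rz": 0, "x": 0, "y": 0, "z": -0.17, "fingers": 0},
  {"rx": 0, "ry": 0, "rz": 0, "x": -0.05, "y": -0.02, "z": -0.2, "fingers": 0},
  {"rx": 0, "ry": 0, "rz": 0, "x": -0.1, "y": -0.04, "z": -0.22, "fingers": 0},
  {"rx": 0, "ry": 0, "rz": 0, "x": -0.16, "y": -0.05, "z": -0.24, "fingers": 0},
  {"rx": 0, "ry": 0, "rz": 0, "x": -0.22, "y": -0.06, "z": -0.24, "fingers": 0},
  {"rx": 0, "ry": 0, "rz": 0, "x": -0.22, "y": -0.06, "z": -0.24, "fingers": 0},
])

```text
time: 24.32
ee_pos: [0.4675, -0.2702, 0.3997]
eef_rot: [0.71, 0.704, -0.001, -0.0]
ft_force: [-0.0, -0.2, -0.7]
width: 0.0007
```

Run:
```python
from h import *
c=snap("side","s15.png",(130,90,370,330),3); s=st();print(s["ee_pos"],s["time"],s["ft_force"])
t=snap("top","t15.png",(130,130,400,260),3)
P=cloud(t)
for x in np.arange(.47,.64,.015):
    q=P[(abs(P[...,0]-x)<.006)&(P[...,1]>-.06)&(P[...,1]<.01)];print(round(x,3),np.median(q[:,2]).round(4) if len(q) else None)
im=t["color"].astype(int);r_,g,b=im[...,0],im[...,1],im[...,2]
red=(r_>120)&(g<60)&(b<60)&(P[...,0]>.4)&(P[...,0]<.7)&(P[...,1]<.3)&(P[...,1]>0)
print(P[red].mean(0))
for l in["bearing","marker","oil","vial_a","chuck_key"]:
    print(l,[(np.round(d["centre"],3).tolist(),round(float(d["confidence"]),2)) for d in nets.find_in(l,"top")[:3]])
```

```text
[ 0.46872713 -0.26681284  0.39985378] 24.375 [ 1.55441382  1.36993025 -0.53319799]
0.47 1.4639
0.485 0.0889
0.5 0.0891
0.515 0.0888
0.53 0.0891
0.545 0.0899
0.56 0.09
0.575 0.0858
0.59 0.0848
0.605 0.0855
0.62 0.0843
0.635 0.0846
[0.54816337 0.2405507  0.22927618]
bearing [([0.711, -0.249, 0.019], 0.45), ([0.514, -0.015, 0.092], 0.45)]
marker []
oil [([0.569, 0.376, 0.085], 0.71), ([0.543, 0.093, 0.154], 0.55)]
vial_a [([0.504, 0.403, 0.076], 0.71)]
chuck_key []
```

View pics/s15.png

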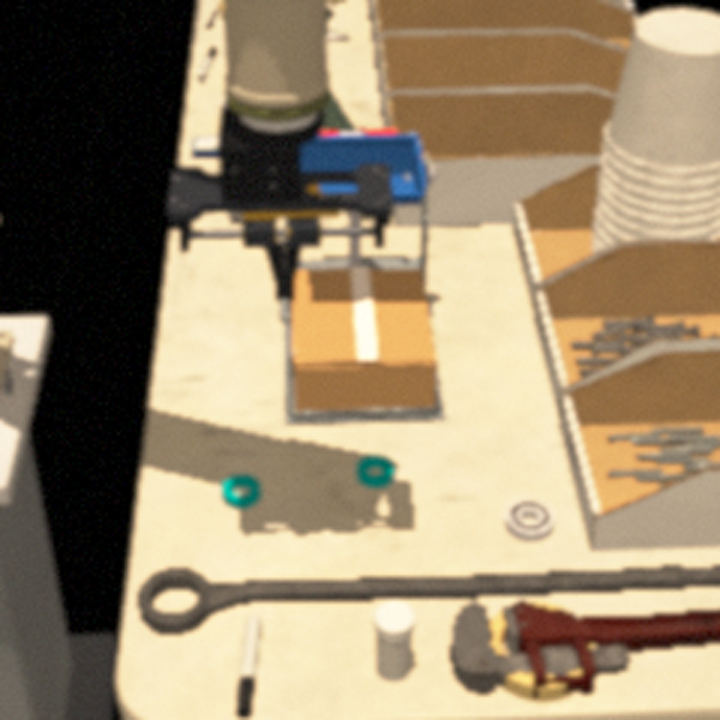

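View pics/t15.png

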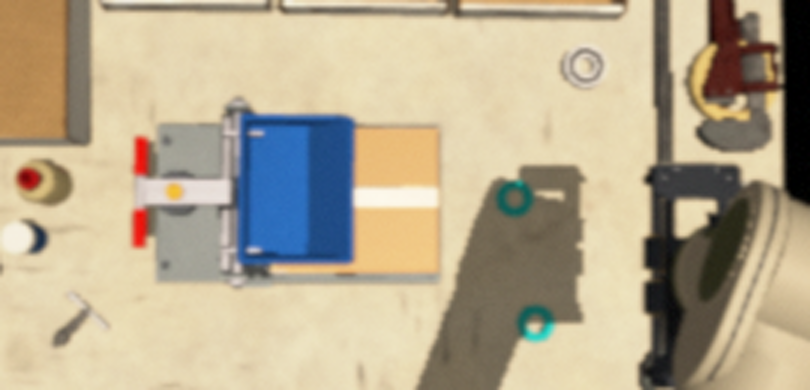

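Both flaps are flat. The red bar's mean height came out as 0.229 with a looser mask (0.212 at first), so I check the beam angle again properly.

Run:
```python
from h import *
t=viewer.camera("top");P=cloud(t)
im=t["color"].astype(int);r_,g,b=im[...,0],im[...,1],im[...,2]
box=(P[...,0]>.4)&(P[...,0]<.7)&(P[...,1]<.3)&(P[...,1]>0)
red=(r_>150)&(g<70)&(b<70)&box
q=P[red];print(len(q),q.mean(0),np.median(q,0),np.percentile(q[:,2],[5,50,95]))
q=P[(b>r_+60)&(b>80)&box]
fl=q[(q[:,1]>.08)&(q[:,1]<.125)&(abs(q[:,0]-.55)<.055)]
A=np.c_[fl[:,1]-.144,np.ones(len(fl))];print("floor slope",np.linalg.lstsq(A,fl[:,2],rcond=None)[0],np.median(fl[:,2]))
print(st()["time"])
```

```text
80 [0.54722377 0.24087617 0.22796771] [0.52877313 0.24387922 0.21236263] [0.20863675 0.21236263 0.21688526]
floor slope [0.00488852 0.2126086 ] 0.21243287058353888
24.725
```

The median bar height is 0.212 and the floor slope 0.005, so the bucket is upright; the 0.229 came from depth outliers. I hand in the job.

```bash
python3 -c "
from bench import workorder
print(workorder.close_job())"
```

```text
the job is handed in; nothing more can be done
None
```

The job is done and handed in at about 25 s of the 72 s. Both dark collars were laid in the bucket one after the other, and their weight tipped it by itself and emptied both into the carton. I swung the bucket back upright with the red-gripped bar, then closed the far flap and the near flap over it, pale strip on top.

**Last checks:**
- **Bucket:** upright. The bucket floor slope is 0.005 and the bar is at 0.212 m, as at the start. One earlier reading of the bar (0.229 m mean) disagreed; it came from depth outliers.
- **Flaps:** flat. The near flap measured 0.089–0.090 m along its length, and the far flap 0.084–0.086 m.
- **Collars:** last seen lying in the carton just after the bucket swung back. They are hidden now that the carton is closed.
- **Robot:** clear of everything, standing at about 0.40 m height.
- **Other things:** in the last pictures all of them, including the turquoise rings, stand where they were. The networks did not report the marker or the chuck key in the last look, and the bearing read 7 mm off, within noise. I checked the marker and chuck key by eye only.

Two moves were refused at first because their rows lacked some fields; nothing moved, and I resent them in full.

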